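# Load the sloped tin rack

## Robot

A 6-joint arm with a two-finger parallel gripper is mounted at the origin on a cart in front of the work surface, level with it; the furniture and walls round the work are solid. World frame = base frame: x ahead of the robot, y to its left, z up, the work surface at z = 0. Lengths are in m, angles in rad, forces in N, time in s.
With the tool pointing down it reaches from about 0.375 to 0.9 m from the base axis. Payload 3.1 kg.
Tool frame: the origin (TCP) lies on the centre line of the jaws, within the pads' length; the fingertips stand 8 mm ahead of it and the grasp point (between the pads) lies 11 mm behind it; z points along the fingers, y is the line along which they close (so a half turn about z gives the same grasp; the last joint's range is limited). The gripper opens to 87 mm and grips with 3 to 60 N. Pads are 19 mm wide; open, the fingers measure 117 mm over their backs; the gripper's body (75 mm by 190 mm) begins 51 mm behind the grasp point.
Start: joints at [0.978, 0.527, 1.433, -0, 1.181, -0.178], TCP at [0.252, 0.572, 0.231] pointing down, gripper open.
Joint ranges: [-3.08, 3.08], [-0.75, 2.2], [0.22, 2.44], [-1.43, 4.57], [0, 2.65], [-2.85, 2.85]. Speed limits (rad/s): [2.79, 2.79, 3.14, 3.14, 3.14, 3.14].

## Interface

Orientations are given as a unit quaternion [x, y, z, w].
In Python, from rig import robot gives the robot as it stands. The module is installed in compiled form; this text tells all that it offers.
- The arm moves only by the tool send_rows, never from a script. Its argument "increments" is one flat list of numbers, 7 for each row, row after row: the turn, a rotation vector about the world's x, y, z in rad, then the shift along the world's x, y, z in cm, then the opening, from 0 (shut) to 1 (fully open). A call has 1 to 20 rows; each row shifts and turns the commanded pose from where the row before left it; what a row does not reach is not made up. A row lasts 1/12 s, in which the tool goes at most 41.7 mm and 7.16 degrees, less where a joint would pass 70% of its speed; a pose out of reach is approached as far as the arm can. A call is refused whole if a number of a shift passes 4.17 or a number of a turn 0.125, either way. A call with a gripper value outside its range is refused whole. The fingers move at their own pace and stop on an object; "newtons" is the grip in N (left out, the last holds). Time passes only in rows, so rows that do not move let the fingers close. It gives the time, the measured TCP pose, the force, the opening and the grip force at its end, in the units of the state.
- robot.get_obs(): the state, without advancing time (a new reading comes with each control period).
- robot.camera(name): name is "scene" or "top" or "wrist"; returns a dict with "image" (480x640x3 uint8, red, green, blue), "range_z" (480x640 float32, m along the optical axis (not along the pixel's ray), 0 where there is no reading), "fx", "fy", "cx", "cy" (pixels), "R" (3x3) and "t" (3): a world point X has camera coordinates R X + t. Camera axes: x right, y down, z forward; pixel columns grow to the right and rows downward; lengths in m; the calibration is good to about 2 mm. A picture is of the moment at which its call begins.
- robot.hand_in(): hands the job in; it is judged then, once.
The state is a dict: "time": time; "q": joint angles; "joint_velocities": joint speeds; "joint_torque": joint torques, N m; "position": TCP position; "tool_rot": TCP orientation; "ft_force": force on the tool from outside, world axes, zero at the start; "moment": the same for the moment, N m; "grip_width": finger opening in m; "grip_force": force on a finger pad.
Only numpy, scipy, OpenCV 4.12 (cv2) and the standard library are available. Lean on these libraries where they do the work, as an engineer would, in place of code of your own. Each camera call takes 0.05 s, during which the arm holds its last target. There are 200 camera calls.

## Task

Put the two food tins on the open worktop left of the small sloped wooden rack into it, standing upright, one in each lane: set each tin on the upper part of the slope and slide it down under the steel bar until it rests against the stop at the low end. Leave the mugs and everything else, also the tin far back by the stove, where they are.

Things in the scene. Friction and masses are not known exactly. Their poses are not given: they have to be found in the camera images.
- tin_a_mid (a point): middle of one food tin, a plain upright cylinder 58 mm across and 72 mm high (about 0.18 kg); the point lies on its axis, 36 mm above its underside; z is its axis. Both tins are alike and stand upright on the worktop at the start, left of the rack, a mug between them. (A third tin far back by the stove is none of them.)
- tin_b_mid (a point): middle of the other food tin, a plain upright cylinder 58 mm across and 72 mm high (about 0.18 kg); the point lies on its axis, 36 mm above its underside; z is its axis. Both tins are alike and stand upright on the worktop at the start, left of the rack, a mug between them. (A third tin far back by the stove is none of them.)
- tin_a: the first tin as a body; origin at the centre of its underside
- tin_b: the second tin as a body; origin at the centre of its underside
- stop_near (a point): foot of the end stop (40 mm high) in the rack lane nearer to the robot: on the floor, mid-lane, where the floor meets the stop. y runs up the slope along the lane (15 degrees), z square to the floor, x across the lanes to the far side. The lane is 235 mm long, open at the upper end, 70 mm wide between rails 14 mm high and 6 mm thick; lane middles are 98 mm apart.
- stop_far (a point): foot of the end stop (40 mm high) in the rack lane farther from the robot: on the floor, mid-lane, where the floor meets the stop. y runs up the slope along the lane (15 degrees), z square to the floor, x across the lanes to the far side. The lane is 235 mm long, open at the upper end, 70 mm wide between rails 14 mm high and 6 mm thick; lane middles are 98 mm apart.
- bar_mid (a point): middle of the thin steel bar (7 mm) that crosses both lanes 14 mm up-slope from the stops' face; its middle is 86 mm above the floor, square to it, on upright wires at both edges and between the lanes; axes as for the stops. It bars the way from above; a standing tin passes under it when slid along the floor.
- rack: sloped wooden rack, 180 mm wide, fixed; origin at the middle of its underside, y towards the high (left) end. Tins do not slide by themselves on its slope: they stay until pushed, best about 25 mm above the floor so that they do not tip. The upper cabinets begin at x = 0.63 m, 0.45 m above the worktop: keep the wrist clear of them.
- mug_flowers: small flowered mug with a handle, 62x88 mm, 50 mm high, standing between the two tins; origin at its underside; to be left alone
- mug_diamonds: small mug with a diamond pattern and a handle, 58x84 mm, 49 mm high, behind the tins; origin at its underside; to be left alone
- soap: pump bottle of soap, 41x70 mm, 154 mm high, behind the tins; origin at its underside; to be left alone
- mill: light wooden pepper mill, 58 mm across, 170 mm high, behind the tins; origin at its underside; to be left alone
There are look-alikes about, which are no part of the job. What is shaped like the tin_b but turquoise is not meant.

How it is judged:
By the outcome, as a careful person would: the job done as asked, in the order asked, and still so for the second after the job is handed in, with the robot touching nothing.
It also fails if it takes over 72 s, if anything falls off the work surface, if the arm or the gripper's body presses on something with over 40 N, if the wrist force passes 120 N, or if a joint passes its speed limit or range.

## Working session

There is one attempt and no reset: what is moved stays moved. The work goes in short steps, Python scripts to look and compute and a tool call to move; the robot and the scene stay as the last step left them, time stands still between calls to the robot, and variables do not carry over. Pictures are saved under pics/ and viewed, at most 10 in all, crops included, and the job is handed in when it is done.

Besides the shell and the picture viewer there is one more tool, called after "Call:" in YAML: its name, and indented under it one key for each argument. send_rows: Moves the arm, as the interface text tells. Its arguments: {"type":"object","properties":{"increments":{"type":"array"},"newtons":{"type":"number"}},"required":["increments"]}

```bash
mkdir -p pics; python3 - <<'E'
from rig import robot
import cv2,numpy as np
o=robot.get_obs();print({k:np.round(v,3) for k,v in o.items()})
for n in("scene","top"):
    c=robot.camera(n);cv2.imwrite(f"pics/{n}0.png",c["image"][:,:,::-1]);np.savez(f"{n}0.npz",**c)
    print(n,c["fx"],c["cx"],c["cy"],np.round(c["R"],3).tolist(),np.round(c["t"],3))
E
```

```text
{'time': np.float64(0.0), 'q': array([ 0.977,  0.528,  1.434, -0.   ,  1.181, -0.178]), 'joint_velocities': array([-0.001, -0.   ,  0.001, -0.001, -0.002,  0.   ]), 'joint_torque': array([  0.   , -44.004, -17.659,   0.064,   0.058,  -0.   ]), 'position': array([0.251, 0.571, 0.23 ]), 'tool_rot': array([ 0.206,  0.979, -0.001, -0.   ]), 'ft_force': array([ 0.504, -0.583,  0.068]), 'moment': array([ 0.008, -0.023,  0.045]), 'grip_force': np.float64(0.0), 'grip_width': np.float64(0.087)}
scene 548.4408494986715 318.4490021104012 250.06664621149022 [[0.496, -0.869, 0.002], [-0.559, -0.32, -0.765], [0.665, 0.378, -0.644]] [-0.226  0.402  0.94 ]
top 466.74652638284465 322.1576262584245 235.82274578595215 [[0.057, -0.998, 0.005], [-0.977, -0.057, -0.204], [0.204, 0.007, -0.979]] [0.016 0.57  1.331]
```

View pics/scene0.png

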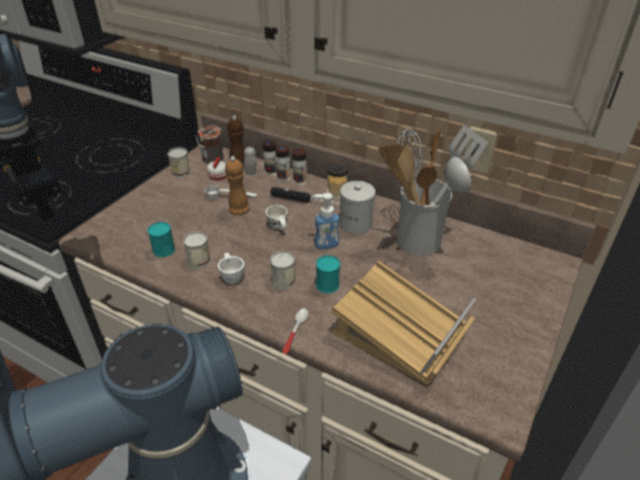

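View pics/top0.png

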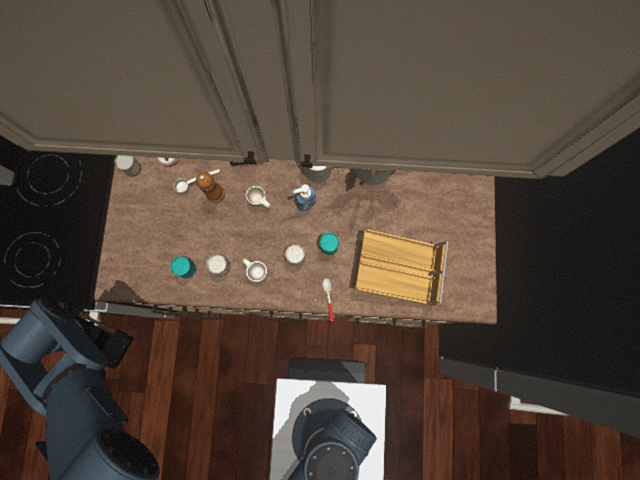

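The scene view shows the two pale tins at (197,249) and (283,269), with the flowered mug between them at (231,270). The turquoise decoys are at (161,240) and (328,274). In the top view the tins are at (217,265) and (294,255), and the rack spans about (355–447, 230–303) with its bar at the right.

```bash
cat > h.py <<'E'
import numpy as np
def cloud(c):
    v,u=np.mgrid[:480,:640];z=c["range_z"].astype(float)
    P=np.stack([(u-c["cx"])/c["fx"]*z,(v-c["cy"])/c["fy"]*z,z],-1)
    return (P-c["t"])@c["R"]   # world = R^T (p-t)
def proj(c,X):
    p=c["R"]@np.asarray(X)+c["t"];return c["fx"]*p[0]/p[2]+c["cx"],c["fy"]*p[1]/p[2]+c["cy"]
E
python3 - <<'E'
import numpy as np,cv2
from h import *
for n,px in(("top",dict(a=(217,265),b=(294,255),mugf=(257,271),tq1=(182,267),tq2=(329,243),mugd=(256,196),soap=(305,200),mill=(208,185))),("scene",dict(a=(197,249),b=(283,269),mugf=(231,270),tq2=(328,274)))):
    c=dict(np.load(f"{n}0.npz"));W=cloud(c);W[c["range_z"]<=0]=np.nan
    lo=np.nanmedian(W[280:300,190:300,2]) if n=="top" else 0
    print(n,"table z",lo)
    for k,(u,v) in px.items():
        w=W[v-18:v+19,u-18:u+19].reshape(-1,3)
        m=w[:,2]>.06 if k in"a b tq1 tq2" else w[:,2]>.02
        q=w[m]
        if len(q)<10: print(k,len(q),w[:,2].max());continue
        (cx,cy),r=cv2.minEnclosingCircle(q[:,:2].astype(np.float32))
        print(k,len(q),"z",np.round(np.percentile(q[:,2],[5,50,95]),3),"circ",round(cx,3),round(cy,3),round(r,3),"mid",np.round((np.percentile(q[:,:2],2,axis=0)+np.percentile(q[:,:2],98,axis=0))/2,3))
    # rack
    m=(W[...,1]<-.02)&(W[...,1]>-.4)&(W[...,0]>.3)&(W[...,0]<.63)&(W[...,2]>.012)&(W[...,2]<.2)
    q=W[m];print("rack",len(q),np.round(np.percentile(q,[1,50,99],axis=0),3).tolist())
    hsv=cv2.cvtColor(c["image"],cv2.COLOR_RGB2HSV)
    wood=m&(hsv[...,1]>100)&(hsv[...,2]>90)
    q=W[wood];rect=cv2.minAreaRect(q[:,:2].astype(np.float32));print("wood",len(q),rect,np.round(cv2.boxPoints(rect),3).tolist())
    A=np.c_[q[:,:2],np.ones(len(q))]
    s=np.linalg.lstsq(A,q[:,2],rcond=None)[0]
    for _ in range(10):
        r=q[:,2]-A@s; k=np.abs(r+0)<.005; s=np.linalg.lstsq(A[k],q[k,2],rcond=None)[0]
    print("plane",s,k.mean(),"slope",np.degrees(np.arctan(np.hypot(*s[:2]))),"dir",np.degrees(np.arctan2(s[1],s[0])))
c=dict(np.load("top0.npz"))
a=cv2.resize(c["image"][220:315,345:460,::-1],None,fx=6,fy=6,interpolation=cv2.INTER_CUBIC);cv2.imwrite("pics/rack.png",a)
E
```

```text
top table z 0.0008393368942576688
a 319 z [0.063 0.07  0.075] circ 0.467 0.35 0.029 mid [0.466 0.35 ]
b 299 z [0.065 0.071 0.075] circ 0.509 0.126 0.029 mid [0.509 0.126]
mugf 210 z [0.022 0.045 0.053] circ 0.463 0.245 0.042 mid [0.457 0.242]
tq1 315 z [0.064 0.07  0.076] circ 0.454 0.457 0.03 mid [0.454 0.455]
tq2 294 z [0.065 0.07  0.075] circ 0.55 0.027 0.029 mid [0.55  0.027]
mugd 221 z [0.021 0.044 0.053] circ 0.68 0.251 0.042 mid [0.685 0.251]
soap 395 z [0.028 0.093 0.156] circ 0.685 0.108 0.035 mid [0.68  0.105]
mill 492 z [0.029 0.124 0.161] circ 0.708 0.42 0.057 mid [0.701 0.415]
rack 5289 [[0.392, -0.309, 0.022], [0.487, -0.191, 0.057], [0.583, -0.063, 0.113]]
wood 4767 ((0.488997220993042, -0.18616792559623718), (0.24617630243301392, 0.18123817443847656), 83.85738372802734) [[0.38600000739097595, -0.29899999499320984], [0.5659999847412109, -0.3179999887943268], [0.5920000076293945, -0.0729999989271164], [0.41200000047683716, -0.05400000140070915]]
plane [0.02920364 0.26435584 0.08641942] 0.7554017201594294 slope 14.893824840547284 dir 83.69604247081682
scene table z 0
a 350 z [0.063 0.069 0.073] circ 0.466 0.354 0.032 mid [0.465 0.353]
b 388 z [0.063 0.069 0.072] circ 0.508 0.128 0.031 mid [0.508 0.127]
mugf 489 z [0.023 0.039 0.05 ] circ 0.461 0.246 0.043 mid [0.453 0.241]
tq2 391 z [0.063 0.069 0.072] circ 0.55 0.029 0.032 mid [0.549 0.029]
rack 8843 [[0.388, -0.308, 0.013], [0.475, -0.185, 0.056], [0.583, -0.063, 0.112]]
wood 7837 ((0.4880560636520386, -0.18481072783470154), (0.24725563824176788, 0.1856340914964676), 83.50096893310547) [[0.38199999928474426, -0.296999990940094], [0.5659999847412109, -0.3179999887943268], [0.593999981880188, -0.07199999690055847], [0.4099999964237213, -0.050999999046325684]]
plane [0.02970995 0.26644762 0.0846815 ] 0.7061375526349368 slope 15.008002348170914 dir 83.63757765411194
```

View pics/rack.png

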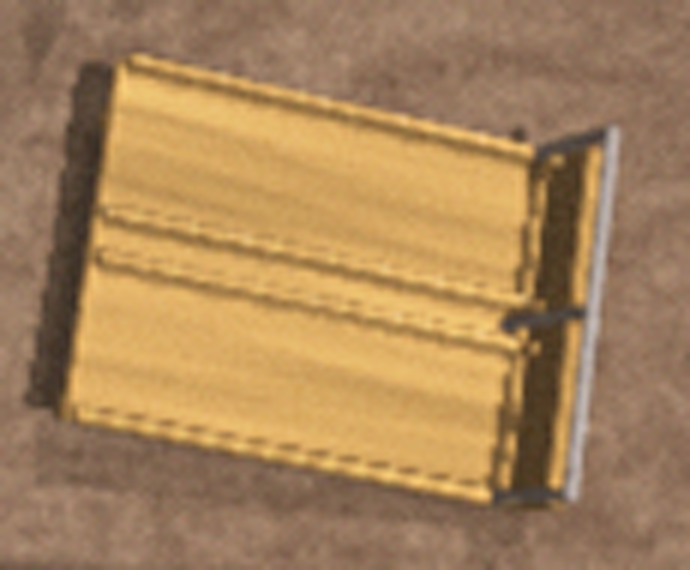

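The crop shows the rack's upper edge on the left, two lanes, the bar at right (about u 565–615) and the stops under it. The uphill direction is about 83.6° from x. I'll move above tin A, turning the jaws so they close across the lanes.

Call:
send_rows:
  increments: [0,0,-0.106,1.8,-1.83,-0.8,1,0,0,-0.106,1.8,-1.83,-0.8,1,0,0,-0.106,1.8,-1.83,-0.8,1,0,0,-0.106,1.8,-1.83,-0.8,1,0,0,-0.106,1.8,-1.83,-0.8,1,0,0,-0.106,1.8,-1.83,-0.8,1,0,0,-0.106,1.8,-1.83,-0.8,1,0,0,-0.106,1.8,-1.83,-0.8,1,0,0,-0.106,1.8,-1.83,-0.8,1,0,0,-0.106,1.8,-1.83,-0.8,1,0,0,-0.106,1.8,-1.83,-0.8,1,0,0,-0.106,1.8,-1.83,-0.8,1,0,0,0,0,0,0,1,0,0,0,0,0,0,1]

```text
time: 1.27
position: [0.4682, 0.3512, 0.1337]
tool_rot: [0.748, 0.664, -0.001, -0.0]
ft_force: [-0.5, 0.4, 0.1]
grip_width: 0.0873
grip_force: 0.0
```

```bash
python3 - <<'E'
import numpy as np,cv2
from h import *
from rig import robot
o=robot.get_obs();print(o["time"],o["position"],o["tool_rot"],o["q"],o["ft_force"])
c=robot.camera("wrist");cv2.imwrite("pics/w1.png",c["image"][:,:,::-1])
W=cloud(c);m=(W[...,2]>.066)&(W[...,2]<.08)&(c["range_z"]>0)&(np.hypot(W[...,0]-.466,W[...,1]-.351)<.06)
q=W[m][:,:2].astype(np.float32)
if len(q)>10: print("wrist tin a",len(q),cv2.minEnclosingCircle(q),cv2.minAreaRect(q))
# rack frame
up=np.array([np.cos(np.radians(83.65)),np.sin(np.radians(83.65)),0])*np.cos(np.radians(15))+np.array([0,0,np.sin(np.radians(15))])
ex=np.array([np.sin(np.radians(83.65)),-np.cos(np.radians(83.65)),0]);ez=np.cross(ex,up)
B=np.stack([ex,up,ez])
for n in("top","scene"):
    c=dict(np.load(f"{n}0.npz"));W=cloud(c);ok=c["range_z"]>0
    m=ok&(W[...,1]<-.02)&(W[...,1]>-.4)&(W[...,0]>.33)&(W[...,0]<.66)&(W[...,2]>.01)
    L=W[m]@B.T
    core=L[(abs(L[:,0]-.5)<.09)&(abs(L[:,1]+.15)<.08)]
    h0=np.percentile(core[:,2],25);L[:,2]-=h0
    fl=L[abs(L[:,2])<.004];print(n,"h0",h0,"across",np.percentile(L[abs(L[:,2])<.02][:,0],[.5,99.5]),"floor t",np.percentile(fl[:,1],[.5,99.5]))
    st=L[(L[:,2]>.03)&(L[:,2]<.05)];print(" stop n",len(st),np.percentile(st[:,1],[1,10,50,90,99]),"x",np.percentile(st[:,0],[1,99]))
    br=L[(L[:,2]>.078)&(L[:,2]<.095)];print(" bar n",len(br),np.percentile(br[:,1],[5,50,95]),"h",np.median(br[:,2]),"x",np.percentile(br[:,0],[1,99]))
    # cross profile
    k=(L[:,1]>-.22)&(L[:,1]<-.08)&(L[:,2]>-.01)
    b=((L[k,0]-.38)/.004).astype(int)
    print(" profile",[(round(.38+.004*i,3),round(1000*np.median(L[k,2][b==i]))) for i in range(0,55) if (b==i).sum()>5])
E
```

```text
1.2667 [0.468219   0.35120194 0.13367314] [ 7.47512180e-01  6.64247374e-01 -9.07069611e-04 -3.80148656e-04] [4.52624581e-01 6.01181183e-01 1.61996781e+00 3.02773939e-04
 9.22395835e-01 5.70263910e-01] [-0.51299745  0.42525707  0.06463197]
wrist tin a 4997 ((0.4652540385723114, 0.3558541536331177), 0.029211072251200676) ((0.4656745493412018, 0.35548123717308044), (0.05704818293452263, 0.05559545010328293), 83.2818832397461)
top h0 0.08265507808589295 across [0.41656471 0.59533794] floor t [-0.22355804  0.01246813]
 stop n 247 [-0.2303677  -0.2281768  -0.22357146 -0.21455384 -0.20468439] x [0.41635347 0.59491573]
 bar n 163 [-0.21106817 -0.20707221 -0.20439044] h 0.08899973572650924 x [0.41821725 0.59399171]
 profile [(0.416, 15), (0.42, 16), (0.424, 1), (0.428, 1), (0.432, 1), (0.436, 1), (0.44, 2), (0.444, 2), (0.448, 1), (0.452, 1), (0.456, 1), (0.46, 2), (0.464, 1), (0.468, 1), (0.472, 2), (0.476, 2), (0.48, 2), (0.484, 1), (0.488, 2), (0.492, 13), (0.496, 14), (0.5, 3), (0.504, 2), (0.508, 1), (0.512, 5), (0.516, 14), (0.52, 4), (0.524, 1), (0.528, 1), (0.532, 2), (0.536, 1), (0.5
[... 302 characters left out ...]
43 -0.22026603 -0.2036676 ] x [0.41501027 0.59406234]
 bar n 261 [-0.20913089 -0.20594939 -0.2028741 ] h 0.08926451292213436 x [0.41610893 0.59159586]
 profile [(0.412, 8), (0.416, 10), (0.42, 14), (0.424, 90), (0.428, 2), (0.432, 1), (0.436, 1), (0.44, 1), (0.444, 1), (0.448, 1), (0.452, 1), (0.456, 1), (0.46, 1), (0.464, 1), (0.468, 1), (0.472, 1), (0.476, 1), (0.48, 1), (0.484, 1), (0.488, 6), (0.492, 10), (0.496, 14), (0.5, 89), (0.504, 47), (0.508, 2), (0.512, 8), (0.516, 13), (0.52, 14), (0.528, 2), (0.532, 1), (0.536, 1), (0.54, 1), (0.544, 1), (0.548, 1), (0.552, 1), (0.556, 1), (0.56, 1), (0.564, 1), (0.568, 1), (0.572, 1), (0.576, 1), (0.58, 1), (0.584, 2), (0.588, 7), (0.592, 13)]
```

View pics/w1.png

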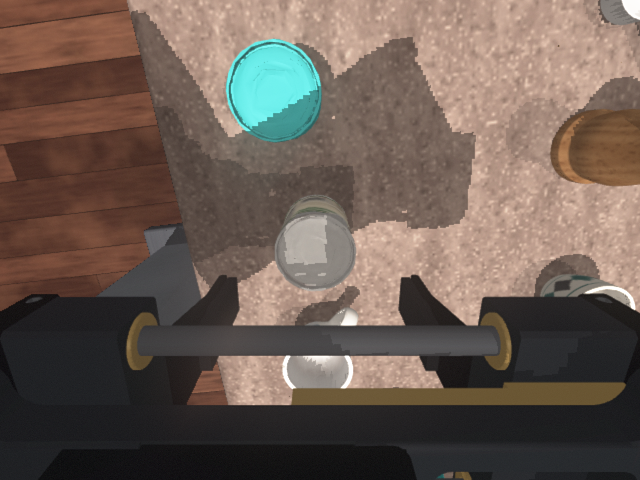

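The wrist view has tin A's top at (315,250) between the open fingers, the mug at (318,365) and turquoise at (275,90). By averaging the views, tin A is at (0.466, 0.353). I'll descend and grip.

Call:
send_rows:
  increments: [0,0,0,-0.1,0.1,-2.0,1,0,0,0,-0.1,0.1,-2.0,1,0,0,0,0,0,-2.0,1,0,0,0,0,0,-2.0,1,0,0,0,0,0,-1.5,1,0,0,0,0,0,-0.7,1,0,0,0,0,0,0,0.3,0,0,0,0,0,0,0.3,0,0,0,0,0,0,0.3,0,0,0,0,0,0,0.3,0,0,0,0,0,0,0.3,0,0,0,0,0,0,0.3,0,0,0,0,0,0,0.3,0,0,0,0,0,0,0.3]
  newtons: 20

```text
time: 2.48
position: [0.4663, 0.3547, 0.0334]
tool_rot: [0.747, 0.665, 0.001, 0.0]
ft_force: [-0.0, 0.5, 5.8]
grip_width: 0.0569
grip_force: 20.0
```

```bash
cat >> h.py <<'E'
a=np.radians(83.65);s=np.radians(15)
up=np.array([np.cos(a)*np.cos(s),np.sin(a)*np.cos(s),np.sin(s)]);ex=np.array([np.sin(a),-np.cos(a),0]);ez=np.cross(ex,up)
T0=-.221;H0=.082;NEAR=.456;FAR=.554
def rw(x,t,h): return x*ex+(T0+t)*up+(H0+h)*ez
E
python3 - <<'E'
from h import *
from rig import robot
o=robot.get_obs();p=o["position"];print(o["time"],p,o["grip_width"],o["grip_force"])
for n,x in(("near",NEAR),("far",FAR)):
    for h in(.09,.034): w=rw(x,.165,h);print(n,h,np.round(w,4),"delta cm",np.round(100*(w-p),2))
print(ez,up)
E
```

```text
2.4833 [0.46632881 0.35465211 0.03344811] 0.056919710871682135 20.000284106936306
near 0.09 [ 0.4423 -0.1484  0.1516] delta cm [ -2.4  -50.31  11.82]
near 0.034 [ 0.4439 -0.134   0.0976] delta cm [ -2.24 -48.87   6.41]
far 0.09 [ 0.5397 -0.1593  0.1516] delta cm [  7.34 -51.39  11.82]
far 0.034 [ 0.5413 -0.1449  0.0976] delta cm [  7.5  -49.95   6.41]
[-0.02862582 -0.25723114  0.96592583] [0.106833   0.95999969 0.25881905]
```

Call:
send_rows:
  increments: [0,0,0,0,0,1.5,0.3,0,0,0,0,0,3.5,0.3,0,0,0,0,0,3.5,0.3,0,0,0,0,0,3.5,0.3,0,0,0,0.3,-1.5,1.0,0.3,0,0,0,0.5,-3.3,0,0.3,0,0,0,0.5,-3.3,0,0.3,0,0,0,0.5,-3.3,0,0.3,0,0,0,0.5,-3.3,0,0.3,0,0,0,0.5,-3.3,0,0.3,0,0,0,0.5,-3.3,0,0.3,0,0,0,0.5,-3.3,0,0.3,0.05,-0.006,0,0.5,-3.3,0,0.3,0.05,-0.006,0,0.5,-3.3,0,0.3,0.05,-0.006,0,0.5,-3.3,0,0.3,0.05,-0.006,0,0.5,-3.3,0,0.3,0.06,-0.005,0,0.5,-3.3,0,0.3,0,0,0,0.5,-3.3,0,0.3,0,0,0,0.5,-3.3,0,0.3,0,0,0,0,-2,0,0.3]

```text
time: 4.15
position: [0.5398, -0.1473, 0.162]
tool_rot: [0.742, 0.658, 0.097, -0.086]
ft_force: [-0.2, 0.6, -1.0]
grip_width: 0.057
grip_force: 20.0
```

```bash
cat > st.py <<'E'
import sys
from h import *
from rig import robot
from scipy.spatial.transform import Rotation as R
o=robot.get_obs();p=o["position"];M=R.from_quat(o["tool_rot"]).as_matrix()
def delta(x,t,h): return np.round(100*(rw(x,t,h)-p),2)
B=np.stack([ex,up,ez]);L=B@p
print(round(o["time"],2),"pos",p.round(4),"rack",(L-[0,T0,H0]).round(4),"toolz",M[:,2].round(3),"tooly",M[:,1].round(3),"F",o["ft_force"].round(1),"grip",o["grip_width"],o["grip_force"])
Q=np.array([ex*1,-up,-ez]).T  # tool y=ex, z=-ez
D=np.stack([np.cross(ex,-ez),ex,-ez],1)
print("turn to tilted",R.from_matrix(D@M.T).as_rotvec().round(3),"q",o["q"].round(2))
if len(sys.argv)>3: print("delta cm",delta(*[float(v) for v in sys.argv[1:4]]))
E
python3 st.py .554 .165 .09;python3 st.py .554 .165 .0345
```

```text
4.15 pos [ 0.5398 -0.1473  0.162 ] rack [0.5528 0.1792 0.0969] toolz [ 0.031  0.254 -0.967] tooly [ 0.993 -0.119  0.001] F [-0.2  0.6 -1. ] grip 0.05695879123522225 19.99971435405314
turn to tilted [0.003 0.    0.009] q [-0.59  0.56  1.63  0.26  1.08 -0.61]
delta cm [-0.01 -1.2  -1.04]
4.15 pos [ 0.5398 -0.1473  0.162 ] rack [0.5528 0.1792 0.0969] toolz [ 0.031  0.254 -0.967] tooly [ 0.993 -0.119  0.001] F [-0.2  0.6 -1. ] grip 0.05695879123522225 19.99971435405314
turn to tilted [0.003 0.    0.009] q [-0.59  0.56  1.63  0.26  1.08 -0.61]
delta cm [ 0.15  0.23 -6.4 ]
```

Call:
send_rows:
  increments: [0,0,0.005,0,-0.6,-0.5,0.3,0.003,0,0.004,0.1,-0.6,-0.5,0.3,0,0,0,0.05,0.44,-1.64,0.3,0,0,0,0.05,0.44,-1.64,0.3,0,0,0,0.05,0.4,-1.5,0.3,0,0,0,0,0,0,0.3,0,0,0,0,0,0,0.3]

```text
time: 4.73
position: [0.5401, -0.1397, 0.1037]
tool_rot: [0.737, 0.663, 0.097, -0.091]
ft_force: [-0.1, -0.0, -0.9]
grip_width: 0.0567
grip_force: 20.0
```

```bash
python3 st.py .554 .165 .0345
```

```text
4.73 pos [ 0.5401 -0.1397  0.1037] rack [0.5523 0.1715 0.0387] toolz [ 0.023  0.263 -0.965] tooly [ 0.994 -0.105 -0.005] F [-0.1 -0.  -0.9] grip 0.056735587443246756 19.999349769204855
turn to tilted [-0.005 -0.005 -0.006] q [-0.58  0.65  1.67  0.29  0.97 -0.66]
delta cm [ 0.11 -0.53 -0.57]
```

Call:
send_rows:
  increments: [0,0,0,0.15,0,-0.2,0.3,0,0,0,0,0.05,-0.2,0.3,0,0,0,0,0,0,0.3]

```text
time: 4.98
position: [0.5433, -0.1414, 0.1012]
tool_rot: [0.737, 0.663, 0.098, -0.088]
ft_force: [-0.2, 0.8, -0.9]
grip_width: 0.0571
grip_force: 20.0
```

```bash
python3 st.py .554 .165 .0345
```

```text
4.98 pos [ 0.5433 -0.1414  0.1012] rack [0.5556 0.1695 0.0366] toolz [ 0.027  0.26  -0.965] tooly [ 0.994 -0.106 -0.001] F [-0.2  0.8 -0.9] grip 0.05712775156769913 19.99921486247331
turn to tilted [-0.002 -0.    -0.004] q [-0.58  0.66  1.67  0.29  0.96 -0.66]
delta cm [-0.2  -0.36 -0.32]
```

Call:
send_rows:
  increments: [0,0,0,0,0.05,-0.2,0.3,0,0,0,0,0,0,0.3]

```text
time: 5.15
position: [0.5428, -0.1408, 0.0989]
tool_rot: [0.737, 0.662, 0.098, -0.089]
ft_force: [0.1, -0.3, -1.7]
grip_width: 0.0566
grip_force: 20.0
```

Call:
send_rows:
  increments: [0,0,0,0,0.02,-0.1,0.3,0,0,0,0,0,0,0.3]

```text
time: 5.32
position: [0.543, -0.1408, 0.098]
tool_rot: [0.738, 0.662, 0.098, -0.088]
ft_force: [0.5, -0.7, 0.6]
grip_width: 0.0571
grip_force: 20.0
```

```bash
python3 st.py .554 .165 .0345
```

```text
5.32 pos [ 0.543  -0.1408  0.098 ] rack [0.5552 0.1692 0.0334] toolz [ 0.027  0.26  -0.965] tooly [ 0.994 -0.107 -0.001] F [ 0.5 -0.7  0.6] grip 0.05706366004448638 19.99922225251794
turn to tilted [-0.003 -0.001 -0.004] q [-0.58  0.66  1.67  0.29  0.95 -0.66]
delta cm [-0.17 -0.42  0.  ]
```

Call:
send_rows:
  increments: [0,0,0,0,0.02,-0.1,0.3,0,0,0,0,0,0,0.3,0,0,0,0,0,0,0.72,0,0,0,0,0,0,0.85,0,0,0,0,0,0,0.85,0,0,0,0,0,0,0.85]

```text
time: 5.82
position: [0.5429, -0.1404, 0.0967]
tool_rot: [0.737, 0.662, 0.098, -0.089]
ft_force: [0.5, 0.0, -0.5]
grip_width: 0.0717
grip_force: 0.0
```

Call:
send_rows:
  increments: [0,0,0,-0.05,-0.4,1.5,0.85,0,0,0,-0.08,-0.7,2.7,0.85,0,0,0,-0.08,-0.7,2.7,0.85,0,0,0,0,0,0,0.2]

```text
time: 6.15
position: [0.5437, -0.1612, 0.1701]
tool_rot: [0.738, 0.663, 0.099, -0.084]
ft_force: [1.2, -0.2, 1.0]
grip_width: 0.0718
grip_force: 0.0
```

```bash
python3 st.py .554 .245 .08; cat > tin.py <<'E'
import sys,cv2
from h import *
from rig import robot
B=np.stack([ex,up,ez])
for n in("top","scene"):
    c=robot.camera(n)
    if len(sys.argv)>1: cv2.imwrite(f"pics/{n}{sys.argv[1]}.png",c["image"][:,:,::-1])
    L=cloud(c)[c["range_z"]>0]@B.T-[0,T0,H0]
    for nm,x in(("near",NEAR),("far",FAR)):
        k=(abs(L[:,0]-x)<.04)&(L[:,1]>-.01)&(L[:,1]<.26)&(abs(L[:,2]-.072)<.006)
        q=L[k]
        if len(q)>20: print(n,nm,len(q),"x",np.percentile(q[:,0],[1,99]).round(3),"t",np.percentile(q[:,1],[1,99]).round(3),"h",np.median(q[:,2]).round(4), "hslope",np.polyfit(q[:,1],q[:,2],1)[0].round(3))
E
python3 tin.py 1
```

```text
6.15 pos [ 0.5437 -0.1612  0.1701] rack [0.5582 0.1684 0.1082] toolz [ 0.035  0.255 -0.966] tooly [ 0.994 -0.108  0.007] F [ 1.2 -0.2  1. ] grip 0.07176569279569675 0.0
turn to tilted [ 0.003  0.007 -0.003] q [-0.61  0.56  1.61  0.26  1.11 -0.63]
delta cm [ 0.48  8.13 -0.74]
top far 172 x [0.542 0.583] t [0.138 0.193] h 0.0711 hslope 0.007
scene far 222 x [0.527 0.567] t [0.141 0.196] h 0.0691 hslope -0.0
```

Call:
send_rows:
  increments: [-0.065,0.007,0,0.1,2.0,0,0.2,-0.065,0.007,0,0.1,2.0,0,0.2,-0.065,0.007,0,0.1,2.0,0,0.2,-0.065,0.007,0,0.1,2.0,0,0.2,0,0,0,0,0,0,0.2,0,0,0,0,0,0,0.2]

```text
time: 6.75
position: [0.5435, -0.0756, 0.1644]
tool_rot: [0.743, 0.67, -0.0, -0.003]
ft_force: [0.6, 0.6, 0.2]
grip_width: 0.0274
grip_force: 0.0
```

```bash
python3 st.py .5545 .235 .034
```

```text
6.75 pos [ 0.5435 -0.0756  0.1644] rack [0.5486 0.249  0.0807] toolz [-0.005  0.005 -1.   ] tooly [ 0.995 -0.103 -0.005] F [0.6 0.6 0.2] grip 0.02739975568564363 0.0
turn to tilted [ 0.256 -0.032 -0.009] q [-0.34  0.52  1.69  0.    0.94 -0.24]
delta cm [ 0.57 -0.21 -4.88]
```

Call:
send_rows:
  increments: [0,0,0,0.3,0,-1.6,0.2,0,0,0,0.3,0,-1.6,0.2,0,0,0,0,-0.2,-1.5,0.2,0,0,0,0,0,0,0.2,0,0,0,0,0,0,0.2]

```text
time: 7.17
position: [0.5498, -0.0812, 0.1174]
tool_rot: [0.745, 0.667, -0.0, -0.003]
ft_force: [0.4, 0.4, 0.3]
grip_width: 0.0177
grip_force: 0.0
```

```bash
python3 st.py .5545 .069 .032
```

```text
7.17 pos [ 0.5498 -0.0812  0.1174] rack [0.5554 0.2321 0.0365] toolz [-0.005  0.005 -1.   ] tooly [ 0.994 -0.109 -0.005] F [0.4 0.4 0.3] grip 0.017702255214789173 0.0
turn to tilted [ 0.256 -0.033 -0.002] q [-0.35  0.6   1.7   0.    0.85 -0.24]
delta cm [ -1.82 -15.54  -4.66]
```

Call:
send_rows:
  increments: [0,0,0,-0.08,-0.7,-0.4,0.2,0,0,0,-0.08,-0.7,-0.4,0.2,0,0,0,-0.08,-0.7,-0.19,0.2,0,0,0,-0.08,-0.7,-0.19,0.2,0,0,0,-0.08,-0.7,-0.19,0.2,0,0,0,-0.08,-0.7,-0.19,0.2,0,0,0,-0.08,-0.7,-0.19,0.2,0,0,0,-0.08,-0.7,-0.19,0.2,0,0,0,-0.08,-0.7,-0.19,0.2,0,0,0,-0.08,-0.7,-0.19,0.2,0,0,0,-0.08,-0.7,-0.19,0.2,0,0,0,-0.08,-0.7,-0.19,0.2]

```text
time: 8.17
position: [0.5411, -0.1651, 0.0916]
tool_rot: [0.744, 0.668, 0.001, -0.002]
ft_force: [-0.4, -0.6, 0.9]
grip_width: 0.0174
grip_force: 0.3
```

```bash
python3 st.py .5545 .069 .032; python3 tin.py 2
```

```text
8.17 pos [ 0.5411 -0.1651  0.0916] rack [0.556  0.144  0.0334] toolz [-0.001  0.003 -1.   ] tooly [ 0.994 -0.107 -0.002] F [-0.4 -0.6  0.9] grip 0.017447307711912656 0.3259624354541302
turn to tilted [ 0.257 -0.03  -0.004] q [-0.49  0.65  1.7   0.    0.8  -0.39]
delta cm [-0.95 -7.15 -2.08]
scene far 453 x [0.528 0.583] t [0.077 0.128] h 0.0692 hslope -0.006
```

View pics/scene2.png

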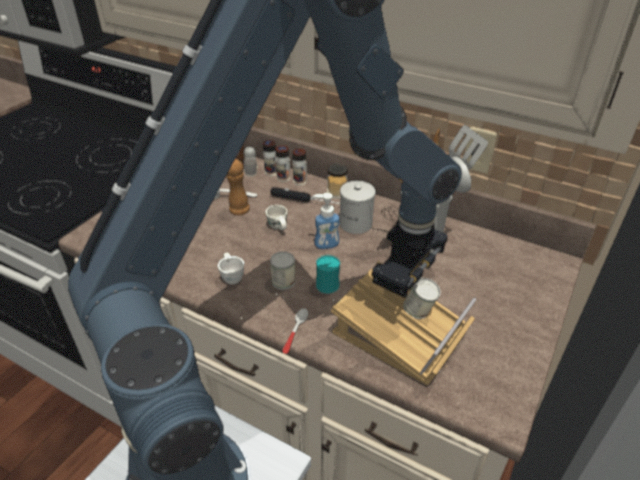

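Scene view: tin A stands upright in the far lane at about (423,298), with the fingers just behind it. I'll keep pushing.

Call:
send_rows:
  increments: [0,0,0,-0.08,-0.7,-0.19,0.2,0,0,0,-0.08,-0.7,-0.19,0.2,0,0,0,-0.08,-0.7,-0.19,0.2,0,0,0,-0.08,-0.7,-0.2,0.2,0,0,0,-0.08,-0.7,-0.2,0.2,0,0,0,-0.08,-0.7,-0.2,0.2,0,0,0,-0.08,-0.7,-0.2,0.2,0,0,0,-0.08,-0.7,-0.2,0.2,0,0,0,-0.06,-0.5,-0.13,0.2,0,0,0,-0.05,-0.4,-0.1,0.2,0,0,0,0,0,0,0.2]

```text
time: 9.18
position: [0.5336, -0.2304, 0.0735]
tool_rot: [0.744, 0.668, 0.001, -0.001]
ft_force: [1.1, 0.1, -1.0]
grip_width: 0.0174
grip_force: 0.0
```

```bash
python3 st.py .5545 .069 .032; python3 tin.py
```

```text
9.18 pos [ 0.5336 -0.2304  0.0735] rack [0.5558 0.0758 0.033 ] toolz [-0.001  0.003 -1.   ] tooly [ 0.994 -0.108 -0.002] F [ 1.1  0.1 -1. ] grip 0.017415951240449656 0.0
turn to tilted [ 0.257 -0.03  -0.003] q [-0.6   0.69  1.66  0.    0.79 -0.49]
delta cm [-0.2  -0.61 -0.27]
scene far 400 x [0.527 0.583] t [0.01  0.059] h 0.0691 hslope 0.008
```

Call:
send_rows:
  increments: [0,0,0,-0.03,-0.25,-0.07,0.2,0,0,0,0,0,0,0.2]

```text
time: 9.45
position: [0.5334, -0.232, 0.073]
tool_rot: [0.744, 0.668, 0.001, -0.002]
ft_force: [0.3, 0.1, -0.1]
grip_width: 0.0173
grip_force: 0.0
```

Call:
send_rows:
  increments: [0,0,0,-0.02,-0.15,-0.04,0.2,0,0,0,0,0,0,0.2]

```text
time: 9.62
position: [0.5332, -0.2334, 0.0727]
tool_rot: [0.744, 0.668, 0.001, -0.002]
ft_force: [-0.7, 1.6, 0.4]
grip_width: 0.0175
grip_force: 0.1
```

Call:
send_rows:
  increments: [0,0,0,-0.02,-0.15,-0.04,0.2,0,0,0,0,0,0,0.2]

```text
time: 9.78
position: [0.533, -0.235, 0.0723]
tool_rot: [0.744, 0.668, 0.001, -0.002]
ft_force: [0.5, -0.1, 0.4]
grip_width: 0.0176
grip_force: 0.1
```

```bash
python3 st.py .5545 .069 .032; python3 tin.py
```

```text
9.78 pos [ 0.533  -0.235   0.0723] rack [0.5557 0.071  0.033 ] toolz [-0.001  0.003 -1.   ] tooly [ 0.994 -0.107 -0.002] F [ 0.5 -0.1  0.4] grip 0.017614381120404515 0.09992583654820919
turn to tilted [ 0.257 -0.03  -0.004] q [-0.61  0.69  1.66  0.    0.79 -0.5 ]
delta cm [-0.14 -0.15 -0.15]
scene far 387 x [0.527 0.583] t [0.006 0.057] h 0.0689 hslope -0.002
```

Call:
send_rows:
  increments: [0,0,0,-0.02,-0.2,-0.05,0.2,0,0,0,0,0,0,0.2]

```text
time: 10.05
position: [0.5328, -0.2372, 0.0717]
tool_rot: [0.744, 0.668, 0.001, -0.001]
ft_force: [0.3, -0.1, 0.3]
grip_width: 0.0173
grip_force: 0.1
```

Call:
send_rows:
  increments: [0,0,0,-0.02,-0.15,-0.04,0.2,0,0,0,0,0,0,0.2]

```text
time: 10.22
position: [0.5325, -0.2384, 0.0713]
tool_rot: [0.744, 0.668, 0.001, -0.002]
ft_force: [0.1, 0.7, 0.6]
grip_width: 0.0174
grip_force: 0.4
```

Call:
send_rows:
  increments: [0,0,0,-0.02,-0.15,-0.04,0.2,0,0,0,0,0,0,0.2]

```text
time: 10.38
position: [0.5323, -0.2389, 0.0711]
tool_rot: [0.744, 0.668, 0.001, -0.002]
ft_force: [0.9, 4.9, 2.8]
grip_width: 0.0174
grip_force: 2.4
```

```bash
python3 st.py .5545 .069 .032; python3 tin.py
```

```text
10.38 pos [ 0.5323 -0.2389  0.0711] rack [0.5554 0.0669 0.0329] toolz [-0.001  0.005 -1.   ] tooly [ 0.994 -0.108 -0.002] F [0.9 4.9 2.8] grip 0.017384694280364744 2.439552841242403
turn to tilted [ 0.255 -0.03  -0.003] q [-0.62  0.7   1.66  0.    0.79 -0.51]
delta cm [-0.07  0.23 -0.03]
scene far 374 x [0.528 0.583] t [0.003 0.053] h 0.0691 hslope -0.013
```

Call:
send_rows:
  increments: [0,0,0,0.1,1.0,0.3,0.2,0,0,0,0.2,2.0,0.6,0.2,0,0,0,0.1,1.0,2.5,0.2,0,0,0,0,1.0,3.0,0.2,0,0,0,0,1.0,3.0,0.2,0,0,0,-0.3,3.3,0,0.5,0,0,0,-0.3,3.3,0,1,0,0,0,-0.3,3.3,0,1,0,0,0,-0.3,3.3,0,1,0,0,0,-0.3,3.3,0,1,0,0,0,-0.3,3.3,0,1,0,0,0,-0.3,3.3,0,1,0,0,0,-0.3,3.3,-0.5,1,0,0,0,-0.3,3.3,-1,1,0,0,0,0,0.8,-1,1,0,0,0,0,0,0,1,0,0,0,0,0,0,1]

```text
time: 11.9
position: [0.5091, 0.1249, 0.1396]
tool_rot: [0.743, 0.669, -0.0, -0.001]
ft_force: [0.9, -0.3, 0.4]
grip_width: 0.0851
grip_force: 0.0
```

```bash
python3 st.py; python3 tin.py; python3 - <<'E'
from h import *
from rig import robot
import cv2
for n in("wrist","scene"):
    c=robot.camera(n)
    W=cloud(c);m=(W[...,2]>.064)&(W[...,2]<.08)&(c["range_z"]>0)&(np.hypot(W[...,0]-.509,W[...,1]-.127)<.05)
    q=W[m][:,:2].astype(np.float32)
    if len(q)>10: print(n,len(q),cv2.minEnclosingCircle(q),np.percentile(q,[1,99],axis=0).mean(0))
E
```

```text
11.9 pos [0.5091 0.1249 0.1396] rack [0.4922 0.4315 0.0061] toolz [-0.002  0.002 -1.   ] tooly [ 0.994 -0.105 -0.002] F [ 0.9 -0.3  0.4] grip 0.08506389986576282 0.0
turn to tilted [ 0.258 -0.03  -0.006] q [0.03 0.53 1.77 0.   0.85 0.13]
top far 268 x [0.529 0.591] t [-0.001  0.056] h 0.071 hslope -0.018
scene far 413 x [0.527 0.584] t [0.003 0.056] h 0.0691 hslope 0.0
wrist 4821 ((0.5084112882614136, 0.13001549243927002), 0.028959160670638084) [0.50887272 0.13035851]
scene 353 ((0.5085828304290771, 0.12820039689540863), 0.0320117324590683) [0.50806247 0.12760634]
```

Tin A rests at the stop. Next is tin B at about (0.509, 0.128).

Call:
send_rows:
  increments: [0,0,0,0,0.3,-2.0,1,0,0,0,0,0,-2.5,1,0,0,0,0,0,-2.5,1,0,0,0,0,0,-2.0,1,0,0,0,0,0,-1.2,1,0,0,0,0,0,-0.5,1,0,0,0,0,0,0,0.3,0,0,0,0,0,0,0.3,0,0,0,0,0,0,0.3,0,0,0,0,0,0,0.3,0,0,0,0,0,0,0.3,0,0,0,0,0,0,0.3,0,0,0,0,0,0,0.3,0,0,0,0,0,0,0.3]
  newtons: 20

```text
time: 13.27
position: [0.5097, 0.1281, 0.0337]
tool_rot: [0.744, 0.668, 0.001, -0.001]
ft_force: [-0.8, -0.5, 6.5]
grip_width: 0.057
grip_force: 20.0
```

```bash
python3 st.py .456 .165 .09
```

```text
13.27 pos [0.5097 0.1281 0.0337] rack [ 0.4924  0.4072 -0.097 ] toolz [-0.     0.003 -1.   ] tooly [ 0.994 -0.107 -0.001] F [-0.8 -0.5  6.5] grip 0.057012252503003305 20.000026614870876
turn to tilted [ 0.257 -0.029 -0.004] q [0.03 0.71 1.82 0.01 0.6  0.13]
delta cm [ -6.74 -27.65  11.79]
```

Call:
send_rows:
  increments: [0,0,0,0,0,1.5,0.3,0,0,0,0,0,3.5,0.3,0,0,0,0,0,3.5,0.3,0,0,0,0,0,3.5,0.3,0,0,0,-0.4,-1.6,1.0,0.3,0,0,0,-0.8,-3.2,0,0.3,0,0,0,-0.8,-3.2,0,0.3,0.05,-0.006,0,-0.8,-3.2,0,0.3,0.05,-0.006,0,-0.8,-3.2,0,0.3,0.05,-0.006,0,-0.8,-3.2,0,0.3,0.05,-0.006,0,-0.8,-3.2,0,0.3,0.057,-0.005,0,-0.8,-3.2,0,0.3,0,0,0,-0.7,-3.0,-0.5,0.3,0,0,0,0,-0.6,-0.8,0.3,0,0,0,0,0,0,0.3,0,0,0,0,0,0,0.3]

```text
time: 14.6
position: [0.4416, -0.1471, 0.1494]
tool_rot: [0.738, 0.662, 0.097, -0.089]
ft_force: [0.3, 0.4, -1.6]
grip_width: 0.0569
grip_force: 20.0
```

```bash
python3 st.py .456 .165 .039
```

```text
14.6 pos [ 0.4416 -0.1471  0.1494] rack [0.4551 0.1656 0.0875] toolz [ 0.026  0.259 -0.965] tooly [ 0.994 -0.108 -0.003] F [ 0.3  0.4 -1.6] grip 0.0568700476159227 19.99950845260173
turn to tilted [-0.002 -0.002 -0.002] q [-0.71  0.49  1.86  0.26  0.96 -0.77]
delta cm [ 0.22  1.18 -4.7 ]
```

Call:
send_rows:
  increments: [0,0,0,0.08,0.4,-1.6,0.3,0,0,0,0.08,0.4,-1.6,0.3,0,0,0,0.08,0.4,-1.4,0.3,0,0,0,0,0.05,-0.2,0.3,0,0,0,0,0,0,0.3]

```text
time: 15.02
position: [0.4441, -0.1329, 0.1017]
tool_rot: [0.737, 0.663, 0.097, -0.089]
ft_force: [0.2, 0.0, -2.4]
grip_width: 0.0571
grip_force: 20.0
```

Call:
send_rows:
  increments: [0,0,0,0,0.05,-0.2,0.3,0,0,0,0,0,0,0.3,0,0,0,0,0,0,0.3]

```text
time: 15.27
position: [0.4452, -0.135, 0.1006]
tool_rot: [0.737, 0.663, 0.097, -0.087]
ft_force: [0.2, 0.6, -1.4]
grip_width: 0.0573
grip_force: 20.0
```

```bash
python3 st.py .456 .165 .0325
```

```text
15.27 pos [ 0.4452 -0.135   0.1006] rack [0.4574 0.165  0.0371] toolz [ 0.028  0.256 -0.966] tooly [ 0.994 -0.107  0.001] F [ 0.2  0.6 -1.4] grip 0.05731353991565959 19.999477642122656
turn to tilted [ 0.001  0.001 -0.004] q [-0.68  0.58  1.9   0.3   0.83 -0.8 ]
delta cm [-0.13  0.13 -0.45]
```

Call:
send_rows:
  increments: [0,0,0,0,0.05,-0.2,0.3,0,0,0,0,0,0,0.3,0,0,0,0,0,0,0.3]

```text
time: 15.52
position: [0.4448, -0.1345, 0.0981]
tool_rot: [0.738, 0.662, 0.097, -0.087]
ft_force: [-0.7, -0.4, -2.7]
grip_width: 0.057
grip_force: 20.0
```

Call:
send_rows:
  increments: [0,0,0,0,0.03,-0.15,0.3,0,0,0,0,0,0,0.3,0,0,0,0,0,0,0.3]

```text
time: 15.77
position: [0.4449, -0.1346, 0.0969]
tool_rot: [0.738, 0.662, 0.097, -0.087]
ft_force: [-0.3, -2.1, 4.4]
grip_width: 0.0566
grip_force: 20.0
```

```bash
python3 st.py .456 .165 .0325
```

```text
15.77 pos [ 0.4449 -0.1346  0.0969] rack [0.4571 0.1645 0.0335] toolz [ 0.028  0.257 -0.966] tooly [ 0.994 -0.107  0.   ] F [-0.3 -2.1  4.4] grip 0.05664301034641144 19.999607240315527
turn to tilted [ 0.001  0.    -0.003] q [-0.68  0.58  1.9   0.3   0.82 -0.8 ]
delta cm [-0.1   0.09 -0.08]
```

Contact felt at h = 0.0335. I'll release, retreat along the normal, then move behind the tin and turn the tool upright.

Call:
send_rows:
  increments: [0,0,0,0,0,0,0.72,0,0,0,0,0,0,0.85,0,0,0,0,0,0,0.85,0,0,0,0,0,0,0.85,0,0,0,-0.05,-0.4,1.5,0.85,0,0,0,-0.08,-0.7,2.7,0.85,0,0,0,-0.08,-0.7,2.7,0.85,0,0,0,0,0,0.5,0.85,-0.065,0.007,0,0.25,2.0,0,0.2,-0.065,0.007,0,0.25,2.0,0,0.2,-0.065,0.007,0,0.25,2.0,0,0.2,-0.063,0.007,0,0.2,2.0,0,0.2,0,0,0,0,0,0,0.2,0,0,0,0,0,0,0.2,0,0,0,0,0,0,0.2]

```text
time: 17.02
position: [0.4522, -0.0719, 0.1702]
tool_rot: [0.744, 0.669, 0.001, -0.001]
ft_force: [0.4, -0.3, 0.8]
grip_width: 0.0351
grip_force: 0.0
```

```bash
python3 st.py .4565 .235 .033; python3 tin.py
```

```text
17.02 pos [ 0.4522 -0.0719  0.1702] rack [0.4574 0.2443 0.0879] toolz [-0.     0.003 -1.   ] tooly [ 0.994 -0.106 -0.001] F [ 0.4 -0.3  0.8] grip 0.035116923001437206 0.0
turn to tilted [ 0.258 -0.029 -0.005] q [-0.4   0.4   1.9   0.    0.84 -0.3 ]
delta cm [-0.03  0.53 -5.54]
top far 265 x [0.529 0.59 ] t [-0.     0.055] h 0.071 hslope -0.018
scene near 519 x [0.417 0.485] t [0.013 0.191] h 0.0691 hslope -0.013
scene far 419 x [0.528 0.583] t [0.003 0.056] h 0.0691 hslope -0.003
```

Call:
send_rows:
  increments: [0,0,0,0,0.3,-1.8,0.2,0,0,0,0,0.2,-1.9,0.2,0,0,0,0,0,-1.6,0.2,0,0,0,0,0,0,0.2,0,0,0,0,0,0,0.2]

```text
time: 17.53
position: [0.4517, -0.0682, 0.1168]
tool_rot: [0.745, 0.667, 0.0, -0.002]
ft_force: [0.4, -0.5, -1.0]
grip_width: 0.0175
grip_force: 0.0
```

```bash
python3 st.py .4565 .078 .033
```

```text
17.53 pos [ 0.4517 -0.0682  0.1168] rack [0.4565 0.2341 0.0355] toolz [-0.002  0.003 -1.   ] tooly [ 0.994 -0.11  -0.002] F [ 0.4 -0.5 -1. ] grip 0.017548153994712736 0.0
turn to tilted [ 0.257 -0.031 -0.001] q [-0.4   0.5   1.95  0.    0.69 -0.29]
delta cm [ -1.66 -14.92  -4.28]
```

Call:
send_rows:
  increments: [0,0,0,-0.08,-0.7,-0.3,0.2,0,0,0,-0.08,-0.7,-0.3,0.2,0,0,0,-0.08,-0.7,-0.19,0.2,0,0,0,-0.08,-0.7,-0.19,0.2,0,0,0,-0.08,-0.7,-0.19,0.2,0,0,0,-0.08,-0.7,-0.19,0.2,0,0,0,-0.08,-0.7,-0.19,0.2,0,0,0,-0.08,-0.7,-0.19,0.2,0,0,0,-0.08,-0.7,-0.19,0.2,0,0,0,-0.08,-0.7,-0.19,0.2,0,0,0,-0.08,-0.7,-0.19,0.2,0,0,0,-0.08,-0.7,-0.19,0.2]

```text
time: 18.53
position: [0.4424, -0.1518, 0.0922]
tool_rot: [0.744, 0.668, 0.001, -0.001]
ft_force: [-0.2, 1.6, 1.4]
grip_width: 0.0173
grip_force: 0.5
```

```bash
python3 st.py .4565 .076 .033;python3 tin.py
```

```text
18.53 pos [ 0.4424 -0.1518  0.0922] rack [0.4565 0.1464 0.0335] toolz [-0.     0.002 -1.   ] tooly [ 0.994 -0.107 -0.001] F [-0.2  1.6  1.4] grip 0.017339313863955857 0.48122906126081944
turn to tilted [ 0.258 -0.029 -0.003] q [-0.57  0.56  1.94  0.    0.64 -0.47]
delta cm [-0.75 -6.75 -1.87]
top far 247 x [0.532 0.591] t [0.004 0.055] h 0.0711 hslope -0.001
scene near 528 x [0.417 0.484] t [0.015 0.13 ] h 0.0693 hslope -0.016
scene far 414 x [0.527 0.583] t [0.003 0.056] h 0.0693 hslope 0.0
```

Call:
send_rows:
  increments: [0,0,0,-0.08,-0.7,-0.19,0.2,0,0,0,-0.08,-0.7,-0.19,0.2,0,0,0,-0.08,-0.7,-0.19,0.2,0,0,0,-0.08,-0.7,-0.19,0.2,0,0,0,-0.08,-0.7,-0.19,0.2,0,0,0,-0.08,-0.7,-0.19,0.2,0,0,0,-0.08,-0.7,-0.19,0.2,0,0,0,-0.08,-0.7,-0.19,0.2,0,0,0,-0.07,-0.6,-0.16,0.2,0,0,0,-0.05,-0.5,-0.13,0.2,0,0,0,-0.02,-0.2,-0.05,0.2,0,0,0,0,0,0,0.2]

```text
time: 19.63
position: [0.4348, -0.2207, 0.0737]
tool_rot: [0.744, 0.668, 0.001, -0.001]
ft_force: [0.3, 1.2, -0.3]
grip_width: 0.0176
grip_force: 0.0
```

```bash
python3 st.py .4565 .067 .033;python3 tin.py
```

```text
19.63 pos [ 0.4348 -0.2207  0.0737] rack [0.4565 0.0746 0.0335] toolz [-0.     0.002 -1.   ] tooly [ 0.994 -0.108 -0.   ] F [ 0.3  1.2 -0.3] grip 0.0175906833896086 0.0
turn to tilted [ 0.258 -0.029 -0.003] q [-0.7   0.61  1.9   0.    0.63 -0.59]
delta cm [-0.08 -0.72 -0.25]
top far 46 x [0.561 0.592] t [-0.     0.033] h 0.0718 hslope -0.01
scene near 480 x [0.418 0.484] t [0.009 0.058] h 0.0692 hslope -0.018
scene far 407 x [0.527 0.584] t [0.003 0.056] h 0.0692 hslope 0.001
```

Call:
send_rows:
  increments: [0,0,0,-0.03,-0.25,-0.07,0.2,0,0,0,-0.03,-0.25,-0.07,0.2,0,0,0,0,0,0,0.2]

```text
time: 19.98
position: [0.4343, -0.2254, 0.0724]
tool_rot: [0.744, 0.668, 0.001, -0.001]
ft_force: [0.1, 0.0, 0.1]
grip_width: 0.0174
grip_force: 0.1
```

Call:
send_rows:
  increments: [0,0,0,-0.02,-0.15,-0.04,0.2,0,0,0,0,0,0,0.2]

```text
time: 20.15
position: [0.434, -0.2267, 0.072]
tool_rot: [0.744, 0.668, 0.001, -0.001]
ft_force: [-0.3, 0.7, -0.1]
grip_width: 0.0176
grip_force: 0.1
```

Call:
send_rows:
  increments: [0,0,0,-0.02,-0.15,-0.04,0.2,0,0,0,0,0,0,0.2]

```text
time: 20.32
position: [0.4336, -0.2278, 0.0716]
tool_rot: [0.744, 0.668, 0.001, -0.001]
ft_force: [-0.4, 2.3, 1.3]
grip_width: 0.0175
grip_force: 1.1
```

```bash
python3 st.py .4565 .067 .033;python3 tin.py
```

```text
20.32 pos [ 0.4336 -0.2278  0.0716] rack [0.4561 0.0672 0.0334] toolz [-0.001  0.003 -1.   ] tooly [ 0.994 -0.108 -0.001] F [-0.4  2.3  1.3] grip 0.017533875641463425 1.0775936488062143
turn to tilted [ 0.257 -0.029 -0.003] q [-0.71  0.62  1.9   0.    0.63 -0.61]
delta cm [ 0.03 -0.02 -0.04]
top far 25 x [0.564 0.593] t [0.002 0.027] h 0.0715 hslope -0.006
scene near 438 x [0.417 0.484] t [0.003 0.05 ] h 0.0691 hslope -0.014
scene far 394 x [0.527 0.583] t [0.003 0.055] h 0.069 hslope -0.007
```

One more small push to confirm the stop.

Call:
send_rows:
  increments: [0,0,0,-0.02,-0.15,-0.04,0.2,0,0,0,0,0,0,0.2]

```text
time: 20.58
position: [0.4333, -0.2282, 0.0714]
tool_rot: [0.744, 0.668, 0.001, -0.002]
ft_force: [2.4, 6.2, 5.3]
grip_width: 0.0174
grip_force: 3.6
```

Call:
send_rows:
  increments: [0,0,0,0.1,1.0,0.3,0.2,0,0,0,0.2,2.0,0.6,0.2,0,0,0,0.1,1.0,2.5,0.2,0,0,0,0,1.0,3.0,0.2,0,0,0,0,2.0,3.0,0.2,0,0,0,0,3.0,3.0,0.2,0,0,0,0,3.5,0,0.2,0,0,0,0,3.5,0,0.2,0,0,0,0,3.5,0,0.2,0,0,0,0,3.5,0,0.2,0,0,0,0,0,0,0.2,0,0,0,0,0,0,0.2]

```text
time: 21.58
position: [0.4371, 0.0115, 0.1949]
tool_rot: [0.742, 0.67, 0.0, -0.0]
ft_force: [-0.3, -1.4, -0.3]
grip_width: 0.0177
grip_force: 0.0
```

```bash
python3 st.py;python3 tin.py 9
```

```text
21.58 pos [0.4371 0.0115 0.1949] rack [0.4331 0.3291 0.0908] toolz [ 0.     0.001 -1.   ] tooly [ 0.995 -0.102 -0.   ] F [-0.3 -1.4 -0.3] grip 0.017719955039624768 0.0
turn to tilted [ 0.259 -0.028 -0.008] q [-0.23  0.33  1.93  0.    0.88 -0.13]
top near 274 x [0.427 0.483] t [-0.     0.055] h 0.0711 hslope 0.013
top far 261 x [0.529 0.586] t [0.002 0.056] h 0.0708 hslope 0.006
scene near 493 x [0.418 0.483] t [0.003 0.056] h 0.0691 hslope -0.015
scene far 409 x [0.527 0.584] t [0.003 0.056] h 0.0694 hslope 0.004
```

View pics/scene9.png

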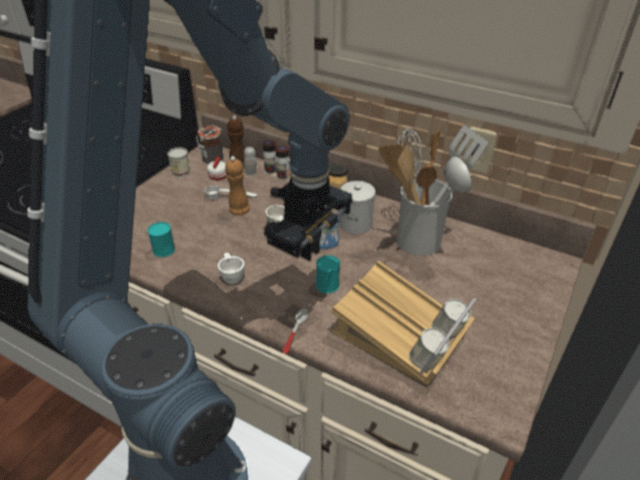

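The picture shows both tins upright under the bar and against the stops, at (432,346) and (455,316). The mug at (231,270) and the turquoise tins haven't moved, and the arm is clear.

```bash
python3 -c "
from rig import robot
print(robot.hand_in())"
```

```text
the job is handed in; nothing more can be done
None
```

Both tins stand upright in the rack, one in each lane, under the bar and against the stops; the job was handed in at about 22 s, with the mugs and everything else left where they were.

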